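# Tamp the clay lumps level in the tub

## Task

Three lumps of dry clay stand up proud of the others in one of the two white tubs, so its lid will not go on. Take the wooden tamper with the wide round foot by its handle and press those lumps down level with the rest, using the tamper and not the gripper itself, then stand the tamper back upright where it stood and let go. Do not drop the tamper.

Things in the scene. Friction and masses are not known exactly. Their poses are not given: they have to be found in the camera images.
- tamper: Plain wooden tamper, upright on the bench: flat round foot 104 mm across, 16 mm thick, and on its middle an upright round handle 30 mm in diameter, its top 126 mm above the foot's underside. 0.24 to 0.39 kg. Origin at the centre of the foot's underside, z up along the handle. A wooden pestle with a 46 mm foot and a rectangular float are bystanders.
- lump_a: One of three proud lumps in one white tub: a rough reddish chunk about 45 mm across, flat on top; origin at the centre of its top, z up. The tub is fixed, round, 150 mm outside and 140 mm inside at its rim, which is 70 mm above the bench. The other white tub is alike, but all its lumps are already level.
- lump_b: Second proud lump, like lump_a. Its tub holds seven lumps in one layer: one in the middle, six around it with centres 43 mm from the tub's axis. Lumps a, b, c are every second one of those six, so the mean of their positions lies on the tub's axis. They start 18 to 28 mm too high; the other four have their tops 53 to 55 mm above the bench and do not move.
- lump_c: Third proud lump, like lump_a. Wedged between its neighbours, a proud lump moves only up and down: it gives way at about 4 N (12 N for all three pressed together), stays where it is pushed, and stops solid when level, its top 55 mm above the bench.
There are look-alikes about, which are no part of the job. Leave any yellow look-alike of the tamper alone. Leave any blue look-alike of the part that bears lump_a alone.

How it is judged (in metres and radians):
On the way:
1. the held tamper stands on the lumps with all three pressed level (tops less than 10 mm above the other lumps) (height (world z) of each of lump_a, lump_b, lump_c below 0.065 m and contact force between the fingers and tamper above 1 N and (contact force between tamper and lump_a above 0.3 N or contact force between tamper and lump_b above 0.3 N or contact force between tamper and lump_c above 0.3 N)), for 0.05 s.
At the end, for the whole second after the job is handed in: The tops of all three lumps are less than 10 mm above the 55 mm level of the others, and the tamper stands released, upright (within 10 degrees) and at rest on the bench within 50 mm of where it stood at the start (height (world z) of each of lump_a, lump_b, lump_c below 0.065 m and distance of tamper from where it was at the start of the episode below 0.05 m and height (world z) of tamper below 0.008 m and angle between tamper's own z axis and vertical below 0.17 rad and linear speed of tamper below 0.02 m/s); the robot touches nothing.
It fails at once if the gripper or the arm pushes on a lump itself (contact force between any of the fingers, the arm and lump_a above 1 N or contact force between any of the fingers, the arm and lump_b above 1 N or contact force between any of the fingers, the arm and lump_c above 1 N).
It fails at once if the tamper is dropped or thrown (falls faster than 0.6 m/s out of the fingers, a drop of about 20 mm) (contact force between the fingers and tamper below 0.1 N and linear speed of tamper above 0.6 m/s).
It also fails if it takes over 48 s, if anything falls off the work surface, if the arm or the gripper's body presses on something with over 40 N, if the wrist force passes 120 N, or if a joint passes its speed limit or range.

## Robot

A 6-joint arm with a two-finger parallel gripper is mounted at the origin on the work surface. World frame = base frame: x ahead of the robot, y to its left, z up, the work surface at z = 0. Lengths are in m, angles in degrees, forces in N, time in s.
With the tool pointing down it reaches from about 0.325 to 0.925 m from the base axis. Payload 3.1 kg.
Tool frame: the origin (TCP) lies between the finger pads; the fingertips stand bot.tips_ahead ahead of it and the grasp point (between the pads) lies 2 mm behind it (bot.tips_ahead is the distance from the TCP to the fingertips, in m); x points along the fingers, y is the direction in which the jaws open and shut, and the axes are right-handed (so a half turn about x gives the same grasp; the last joint's range is limited). The gripper opens to 85 mm and grips with 20 to 120 N. Pads are 22 mm wide; open, the fingers measure 114 mm over their backs; the gripper's body (76 mm by 85 mm) begins 54 mm behind the grasp point. The pads swing forward as they close: fully open they stand 13 mm farther back than shut.
Start: joints at [-81.2, 12.427, 92.441, -0, 75.132, -6.429], TCP at [0.164, -0.603, 0.248] pointing down, gripper open.
Joint ranges: [-157.48, 157.48], [-44.54, 120.13], [17.64, 146.25], [-64.5, 244.5], [7.68, 150.69], [-147.95, 147.95]. Speed limits (degrees/s): [159.86, 159.86, 180, 180, 180, 180].

## Interface

Orientations are given as a 3x3 rotation matrix whose columns are the frame's x, y, z axes.
In Python, from rig import bot gives the robot as it stands.
- The arm moves only by the shell command python3 -m handwheel 'ROWS' [FORCE]. ROWS is JSON, a list of rows, each an object of numbers: "dx", "dy", "dz": the shift along the world's x, y, z in m; "wx", "wy", "wz": the turn, a rotation vector about the world's x, y, z in degrees; "gripper": the opening, from 0 (shut) to 1 (fully open). In form: [{"dx": .., "dy": .., "dz": .., "wx": .., "wy": .., "wz": .., "gripper": ..}, ...]. A call has 1 to 12 rows; each row shifts and turns the commanded pose from where the row before left it; what a row does not reach is not made up. A row lasts 1/12 s, in which the tool goes at most 41.7 mm and 7.16 degrees, less where a joint would pass 70% of its speed; a pose out of reach is approached as far as the arm can. A call is refused whole if a number of a shift passes 0.0417 or a number of a turn 7.16, either way. A call with a gripper value outside its range is refused whole. The fingers move at their own pace and stop on an object; FORCE is the grip in N (left out, the last holds). Time passes only in rows, so rows that do not move let the fingers close. It gives the time, the measured TCP pose, the force and the opening at its end, in the units of the state.
- bot.observe(): the state, without advancing time (a new reading comes with each control period).
- bot.read_camera(name): name is "scene" or "top" or "wrist"; returns the picture (480x640x3 uint8, red, green, blue); there is no depth.
- bot.calibration(name): a dict with "intrinsics" (3x3 intrinsics, pixels), "k1" (the pictures are not rectified: a ray, as slopes to the right and down, at radius r is drawn at 1 + k1 r^2 times it, then the intrinsics apply), "R" (3x3) and "t" (3): a world point X has camera coordinates R X + t; the wrist camera has in their place "T_tool_cam" (4x4, takes a point from camera to tool coordinates, whose origin is the TCP and whose axes are the tool frame's). Camera axes: x right, y down, z forward; pixel columns grow to the right and rows downward; lengths in m; the calibration is good to about 2 mm. A picture is of the moment at which its call begins: read the wrist's pose just before it. calibration takes no time and is no camera call.
- bot.finish_job(): hands the job in, once; it reports no verdict.
The state is a dict: "t": time; "qpos": joint angles; "joint_vel": joint speeds; "joint_efforts": joint torques, N m; "position": TCP position; "tcp_rot": TCP orientation; "force": force on the tool from outside, world axes, zero at the start; "torque": the same for the moment, N m; "finger_gap": finger opening in m.
Only numpy, scipy, OpenCV 4.12 (cv2) and the standard library are available. Lean on these libraries where they do the work, as an engineer would, in place of code of your own. Each camera call takes 0.05 s, during which the arm holds its last target.

## Working session

There is one attempt and no reset: what is moved stays moved. The work goes in short steps, Python scripts to look and compute and a shell command to move; the robot and the scene stay as the last step left them, time stands still between calls to the robot, and variables do not carry over. Pictures are saved under pics/ and viewed, and the job is handed in when it is done.

```bash
mkdir -p pics; ls; python3 - <<'E'
from rig import bot
import cv2
for n in("scene","top","wrist"):
    im=bot.read_camera(n); cv2.imwrite(f"pics/{n}0.png",im[:,:,::-1])
s=bot.observe(); print(s); print(bot.tips_ahead)
for n in("scene","top","wrist"): print(n,bot.calibration(n))
E
```

```text
pics
{'t': 0.15, 'qpos': array([-8.12005036e+01,  1.24699150e+01,  9.25096393e+01,  1.44032928e-03,
        7.51308005e+01, -6.42776201e+00]), 'joint_vel': array([-0.07457859, -0.11764513, -0.29119701, -0.0100722 , -0.05372261,
       -0.06732898]), 'joint_efforts': array([-8.34420371e-04, -3.97453952e+01, -3.04414845e+01, -2.58180107e-04,
        5.81657150e-03,  1.05178279e-05]), 'position': array([ 0.16409965, -0.60245055,  0.24721401]), 'tcp_rot': array([[-2.70631601e-04,  2.62641748e-01, -9.64893382e-01],
       [ 1.90710115e-03, -9.64891527e-01, -2.62641778e-01],
       [-9.99998145e-01, -1.91122844e-03, -2.39754242e-04]]), 'force': array([ 0.3709816 ,  0.64954444, -0.55369186]), 'torque': array([-0.02084154, -0.0162124 ,  0.02412193]), 'finger_gap': 0.08499692709586472}
0.017
scene {'intrinsics': array([[542.92703025,   0.        , 321.90396477],
       [  0.        , 542.92703025, 238.43502575],
       [  0.        ,   0.        ,   1.        ]]), 'k1': 0.029893724129915228, 'R': array([[-0.81967211,  0.5728133 ,  0.00474905],
       [ 0.361016  ,  0.52300023, -0.77209987],
 
[... 378 characters left out ...]
-0.02687441, -0.08543914],
       [ 0.0848025 ,  0.02400034, -0.99610869]]), 't': array([-4.12200830e-04,  4.69278605e-01,  9.70626765e-01])}
wrist {'intrinsics': array([[421.61041266,   0.        , 316.84312411],
       [  0.        , 421.61041266, 238.47449317],
       [  0.        ,   0.        ,   1.        ]]), 'k1': -0.0609450511324632, 'T_tool_cam': array([[ 1.84820780e-03, -2.70558353e-01,  9.62701803e-01,
        -1.25047700e-01],
       [ 9.99998292e-01,  4.78271411e-04, -1.78539639e-03,
        -3.96767264e-04],
       [ 2.26211567e-05,  9.62703458e-01,  2.70558775e-01,
        -6.83352506e-02],
       [ 0.00000000e+00,  0.00000000e+00,  0.00000000e+00,
         1.00000000e+00]])}
```

View pics/scene0.png

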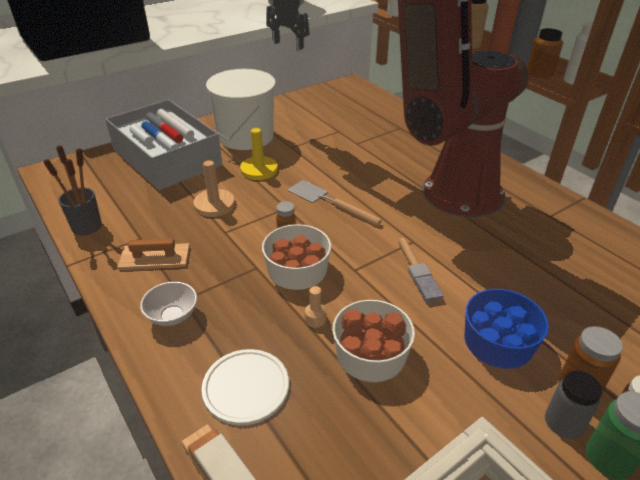

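View pics/top0.png

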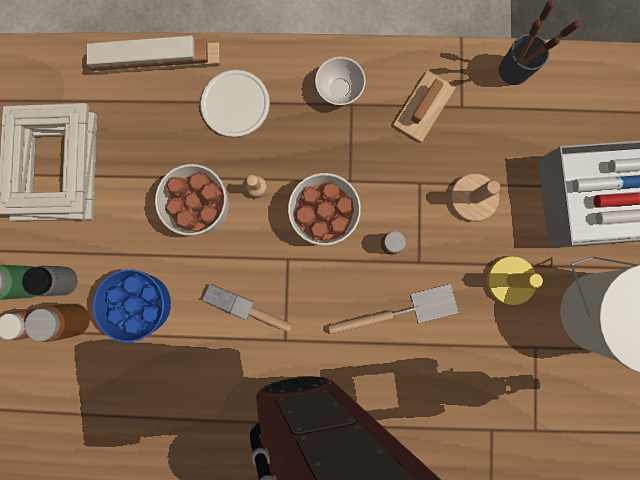

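View pics/wrist0.png

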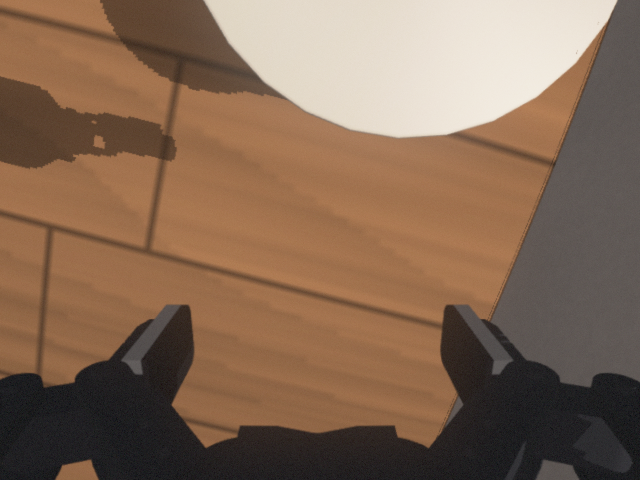

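Candidates for the tamper are:
- The wooden wide-foot tamper, at top (475,198) and scene (213,195). This is my choice.
- The yellow look-alike, at top (513,280).
- The pestle, at top (255,186).
- The float, at top (425,105).

Candidates for the tub are white at top (192,200), white at top (324,209), and blue at (131,304). I'll check crops and measure.

```bash
cat > h.py <<'E'
import numpy as np, cv2
from rig import bot
def ray(name,px,st=None):
    c=bot.calibration(name);K=c["intrinsics"]
    d=np.array([(px[0]-K[0,2])/K[0,0],(px[1]-K[1,2])/K[1,1]]);u=d.copy()
    for _ in range(20): u=d/(1+c["k1"]*(u@u))
    v=np.array([u[0],u[1],1.])
    if name=="wrist":
        T=c["T_tool_cam"];R=np.array(st["tcp_rot"]);o=R@T[:3,3]+st["position"];return o,R@T[:3,:3]@v
    return -c["R"].T@c["t"], c["R"].T@v
def onz(name,px,z,st=None):
    o,d=ray(name,px,st);return o+d*(z-o[2])/d[2]
def tri(rs):
    A=np.zeros((3,3));b=np.zeros(3)
    for o,d in rs:
        d=d/np.linalg.norm(d);P=np.eye(3)-np.outer(d,d);A+=P;b+=P@o
    x=np.linalg.solve(A,b)
    return x,[np.linalg.norm(np.cross(x-o,d/np.linalg.norm(d))) for o,d in rs]
def proj(name,X):
    c=bot.calibration(name);p=c["R"]@X+c["t"];u=p[:2]/p[2];u=u*(1+c["k1"]*(u@u));K=c["intrinsics"]
    return u*K[0,0]+K[:2,2]
E
python3 - <<'E'
import cv2,numpy as np
s=cv2.imread("pics/scene0.png");t=cv2.imread("pics/top0.png")
a=cv2.resize(s[215:385,250:430],(540,510),interpolation=cv2.INTER_CUBIC)
cv2.imwrite("pics/tubs.png",a)
b=cv2.resize(t[150:260,420:540],(480,440),interpolation=2);c=cv2.resize(s[120:230,170:290],(480,440)[::1],interpolation=2)[:, :300]
cv2.imwrite("pics/tamp.png",np.hstack([b,c]))
b=cv2.resize(t[150:260,140:370],(690,330),interpolation=2);cv2.imwrite("pics/ttubs.png",b)
E
```

```text
(no output)
```

View pics/tubs.png

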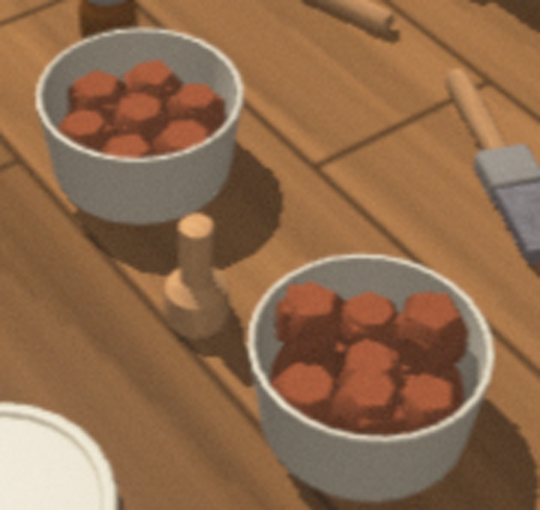

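View pics/tamp.png

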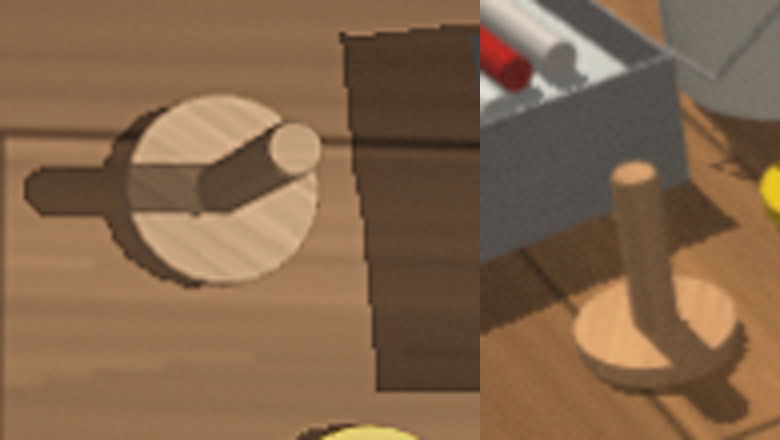

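View pics/ttubs.png

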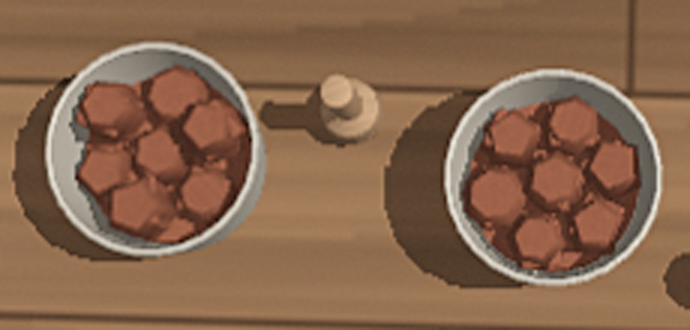

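The crops confirm the choices. The wide-foot wooden tamper is at top (475,198). The proud tub is the one at top (192,200), where three lumps stand near or above the rim; the tub at (324,209) is level. Next I'll measure both.

```bash
python3 - <<'E'
from h import *
t=cv2.imread("pics/top0.png");s=cv2.imread("pics/scene0.png")
def blob(im,name,lo,hi,box,out):
    x0,y0,x1,y1=box;hsv=cv2.cvtColor(im[y0:y1,x0:x1],cv2.COLOR_BGR2HSV)
    m=cv2.inRange(hsv,np.array(lo),np.array(hi))
    cs,_=cv2.findContours(m,0,1);c=max(cs,key=cv2.contourArea)
    cs2=cv2.convexHull(c);e=cv2.fitEllipse(cs2)
    v=cv2.cvtColor(m,8);cv2.ellipse(v,e,(0,0,255),1);cv2.imwrite(out,cv2.resize(v,None,fx=4,fy=4))
    return np.array(e[0])+[x0,y0],e[1:]
# tub rims : low saturation bright
for n,im,b in(("top",t,(148,155,238,245)),("scene",s,(328,295,420,385))):
    p,e=blob(im,n,(0,0,125),(180,60,255),b,f"pics/m_{n}.png");print(n,p,e,onz(n,p,.07))
    if n=="top":pt=p
    else: print(tri([ray("top",pt),ray("scene",p)]))
for px in((475,198),): print(t[px[1],px[0]])
hsv=cv2.cvtColor(t,cv2.COLOR_BGR2HSV)
print("hsv foot/bench/handletop",hsv[180,470],hsv[215,470],hsv[230,440],hsv[187,494],hsv[160,470])
hs=cv2.cvtColor(s,cv2.COLOR_BGR2HSV);print(hs[200,200],hs[200,228],hs[230,190],hs[163,209])
E
```

```text
top [191.24569321 199.91077423] ((71.50361633300781, 73.40790557861328), 107.49436950683594) [0.54312341 0.27661262 0.07      ]
scene [373.12555313 331.13985443] ((62.689064025878906, 82.17681121826172), 97.79104614257812) [0.54807249 0.28530875 0.07      ]
(array([0.54386295, 0.27964672, 0.06187148]), [np.float64(0.0008277577984249657), np.float64(0.0008277577984248593)])
[55 71 91]
hsv foot/bench/handletop [ 15  88 209] [ 15  93 192] [ 14 117 155] [ 15  91 193] [ 14 117 140]
[ 15 125 223] [ 14 125 215] [ 14 143 143] [ 15 126 212]
```

```bash
python3 - <<'E'
from h import *
t=cv2.imread("pics/top0.png");s=cv2.imread("pics/scene0.png")
outs=[]
def circ(P):
    A=np.c_[2*P,np.ones(len(P))];x=np.linalg.lstsq(A,(P**2).sum(1),rcond=None)[0];return x[:2],np.sqrt(x[2]+x[:2]@x[:2])
def rob(P):
    for _ in range(6):
        c,r=circ(P);e=abs(np.hypot(*(P-c).T)-r);P=P[e<max(np.percentile(e,85),.002)]
    return c,r,len(P)
for n,im,b,th in(("top",t,(148,155,238,245),165),("scene",s,(328,295,420,385),190)):
    x0,y0,x1,y1=b;hsv=cv2.cvtColor(im[y0:y1,x0:x1],cv2.COLOR_BGR2HSV)
    m=cv2.inRange(hsv,np.array((0,0,th)),np.array((180,60,255)))
    ys,xs=np.nonzero(m);P=np.array([onz(n,(x+x0,y+y0),.07)[:2] for x,y in zip(xs,ys)])
    print(n,len(P),rob(P))
    outs.append(cv2.resize(cv2.cvtColor(m,8),(360,360),interpolation=0))
hsv=cv2.cvtColor(t,cv2.COLOR_BGR2HSV)
m=cv2.inRange(hsv[160:235,440:515],np.array((5,50,182)),np.array((25,112,255)))
outs.append(cv2.resize(cv2.cvtColor(m,8),(360,360),interpolation=0))
ys,xs=np.nonzero(m);h=cv2.convexHull(np.c_[xs,ys].astype(np.int32))[:,0]
P=np.array([onz("top",(x+440,y+160),.016)[:2] for x,y in h]);print("foot",rob(P))
hs=cv2.cvtColor(s,cv2.COLOR_BGR2HSV)
m2=cv2.inRange(hs[150:225,180:255],np.array((5,50,188)),np.array((25,140,255)))
outs.append(cv2.resize(cv2.cvtColor(m2,8),(360,360),interpolation=0))
cv2.imwrite("pics/masks.png",cv2.resize(np.vstack([np.hstack(outs[:2]),np.hstack(outs[2:])]),(580,580)))
for n,px in(("top",(493.5,187)),("scene",(209,163.5))): print(n,onz(n,px,.126))
E
```

```text
top 697 (array([0.54513135, 0.27813743]), np.float64(0.07192467809961142), 347)
scene 300 (array([0.54460915, 0.28028782]), np.float64(0.07245298717560403), 296)
foot (array([ 0.57499277, -0.32738946]), np.float64(0.05063780147977918), 19)
top [ 0.57391202 -0.32753029  0.126     ]
scene [ 0.57372136 -0.32153208  0.126     ]
```

View pics/masks.png

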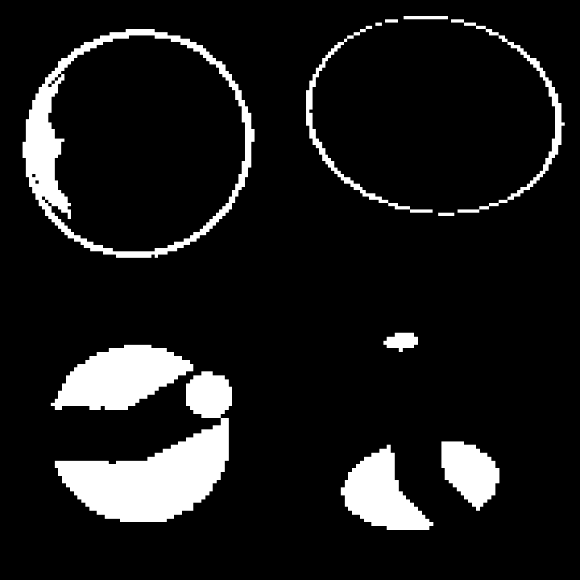

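Both rim masks are clean and agree on a tub axis of about (0.545, 0.279). The tamper is at about (0.574, -0.326). The bucket lies between the gripper and the tamper, so I'll check its height.

```bash
python3 - <<'E'
from h import *
for z in(0,.05,.1,.15,.2,.25): print(z,onz("scene",(242,85),z),onz("scene",(274,85),z),onz("scene",(210,88),z),onz("scene",(246,148),0),"tub-top",onz("top",(561,315),z))
print("tray", [onz("top",p,z) for z in (.05,.1) for p in((545,150),(557,247))])
print(tri([ray("top",(494,187.5)),ray("scene",(209,163.5))]))
E
```

```text
0 [ 0.16003259 -0.93917945  0.        ] [ 0.06384568 -0.87415815  0.        ] [ 0.26740113 -0.98043672  0.        ] [ 0.36652856 -0.53444013  0.        ] tub-top [ 0.32374097 -0.51907465  0.        ]
0.05 [ 0.21093619 -0.83615883  0.05      ] [ 0.12055329 -0.77506099  0.05      ] [ 0.311826  -0.8749266  0.05     ] [ 0.36652856 -0.53444013  0.        ] tub-top [ 0.32678743 -0.49385065  0.05      ]
0.1 [ 0.26183978 -0.73313822  0.1       ] [ 0.1772609  -0.67596382  0.1       ] [ 0.35625087 -0.76941648  0.1       ] [ 0.36652856 -0.53444013  0.        ] tub-top [ 0.32983389 -0.46862665  0.1       ]
0.15 [ 0.31274338 -0.6301176   0.15      ] [ 0.23396851 -0.57686665  0.15      ] [ 0.40067574 -0.66390636  0.15      ] [ 0.36652856 -0.53444013  0.        ] tub-top [ 0.33288036 -0.44340264  0.15      ]
0.2 [ 0.36364697 -0.52709698  0.2       ] [ 0.29067612 -0.47776949  0.2       ] [ 0.44510061 -0.55839624  0.2       ] [ 0.36652856 -0.53444013  0.        ] tub-top [ 0.33592682 -0.41817864  0.2       ]
0.25 [ 0.41455057 -0.42407637  0.25      ] [ 0.34738372 -0.37867232  0.25      ] [ 0.48952549 -0.45288612  0.25      ] [ 0.36652856 -0.53444013  0.        ] tub-top [ 0.33897328 -0.39295464  0.25      ]
tray [array([ 0.67320067, -0.46546807,  0.05      ]), array([ 0.4671311 , -0.48719559,  0.05      ]), array([ 0.658147  , -0.44172706,  0.1       ]), array([ 0.46284459, -0.46231932,  0.1       ])]
(array([ 0.57239954, -0.3287487 ,  0.12243652]), [np.float64(0.0015593603547637094), np.float64(0.0015593603547636528)])
```

```bash
python3 -m handwheel '[{"dz":0.03},{"dz":0.03},{"dx":0.034,"dy":0.023},{"dx":0.034,"dy":0.023},{"dx":0.034,"dy":0.023},{"dx":0.034,"dy":0.023},{"dx":0.034,"dy":0.023},{"dx":0.034,"dy":0.023},{"dx":0.034,"dy":0.023},{"dx":0.034,"dy":0.023},{"dx":0.034,"dy":0.023},{"dx":0.034,"dy":0.023}]'
python3 -m handwheel '[{"dx":0.025,"dy":0.02},{"dx":0.015,"dy":0.012},{},{}]'
python3 - <<'E'
from h import *
st=bot.observe();im=bot.read_camera("wrist");cv2.imwrite("pics/w1.png",im[:,:,::-1]);print(st["position"],st["qpos"],st["force"])
E
```

```text
[ 0.16409965 -0.60245055  0.24721401] [-8.12005036e+01  1.24699150e+01  9.25096393e+01  1.44032928e-03
  7.51308005e+01 -6.42776201e+00] [ 0.3709816   0.64954444 -0.55369186]schema error: expected keys dx, dy, dz, wx, wy, wz, gripper
schema error: expected keys dx, dy, dz, wx, wy, wz, gripper
```

View pics/w1.png

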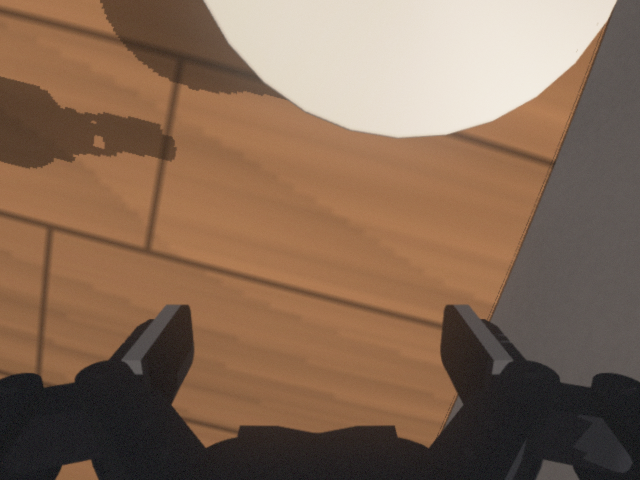

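The call was refused because every key is required in each row. I'm resending with full rows.

```bash
python3 -m handwheel '[{"dx":0,"dy":0,"dz":0.03,"wx":0,"wy":0,"wz":0,"gripper":1},{"dx":0,"dy":0,"dz":0.03,"wx":0,"wy":0,"wz":0,"gripper":1},{"dx":0.034,"dy":0.023,"dz":0,"wx":0,"wy":0,"wz":0,"gripper":1},{"dx":0.034,"dy":0.023,"dz":0,"wx":0,"wy":0,"wz":0,"gripper":1},{"dx":0.034,"dy":0.023,"dz":0,"wx":0,"wy":0,"wz":0,"gripper":1},{"dx":0.034,"dy":0.023,"dz":0,"wx":0,"wy":0,"wz":0,"gripper":1},{"dx":0.034,"dy":0.023,"dz":0,"wx":0,"wy":0,"wz":0,"gripper":1},{"dx":0.034,"dy":0.023,"dz":0,"wx":0,"wy":0,"wz":0,"gripper":1},{"dx":0.034,"dy":0.023,"dz":0,"wx":0,"wy":0,"wz":0,"gripper":1},{"dx":0.034,"dy":0.023,"dz":0,"wx":0,"wy":0,"wz":0,"gripper":1},{"dx":0.034,"dy":0.023,"dz":0,"wx":0,"wy":0,"wz":0,"gripper":1},{"dx":0.034,"dy":0.023,"dz":0,"wx":0,"wy":0,"wz":0,"gripper":1}]'
python3 -m handwheel '[{"dx":0.025,"dy":0.02,"dz":0,"wx":0,"wy":0,"wz":0,"gripper":1},{"dx":0.015,"dy":0.012,"dz":0,"wx":0,"wy":0,"wz":0,"gripper":1},{"dx":0,"dy":0,"dz":0,"wx":0,"wy":0,"wz":0,"gripper":1},{"dx":0,"dy":0,"dz":0,"wx":0,"wy":0,"wz":0,"gripper":1}]'
python3 - <<'E'
from h import *
st=bot.observe();im=bot.read_camera("wrist");cv2.imwrite("pics/w2.png",im[:,:,::-1]);print(st["position"],st["qpos"],st["force"])
np.save("st2.npy",dict(position=st["position"],tcp_rot=st["tcp_rot"]),allow_pickle=True)
E
```

```text
t: 1.2
position: [0.5055, -0.3715, 0.3081]
tcp_rot: [[-0.0, 0.263, -0.965], [0.0, -0.965, -0.263], [-1.0, -0.0, 0.0]]
force: [-0.1, -0.5, -0.4]
finger_gap: 0.0852
t: 1.53
position: [0.5447, -0.3401, 0.3077]
tcp_rot: [[-0.001, 0.265, -0.964], [0.0, -0.964, -0.265], [-1.0, -0.0, 0.001]]
force: [-0.2, -0.9, -0.5]
finger_gap: 0.0854
[ 0.54472186 -0.34009582  0.30774993] [-3.82214657e+01  1.22182494e+01  8.63024812e+01 -3.36292743e-02
  8.15330801e+01  3.64148750e+01] [-0.21310186 -0.88275322 -0.4538335 ]
```

View pics/w2.png

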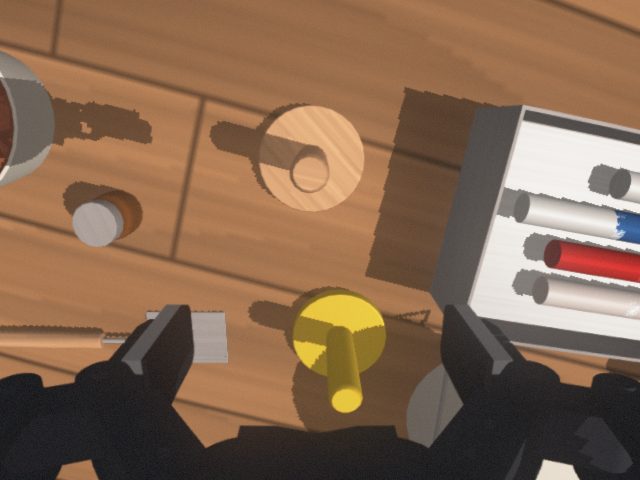

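The wrist view shows the tamper foot at (312,158), its handle top at (310,171), and the yellow look-alike's handle top at (346,400).

```bash
python3 - <<'E'
from h import *
st=np.load("st2.npy",allow_pickle=True).item()
im=cv2.imread("pics/w2.png");hsv=cv2.cvtColor(im,cv2.COLOR_BGR2HSV);print(hsv[130,300],hsv[172,310],hsv[60,300])
print("foot",onz("wrist",(312,158),.016,st),"top",onz("wrist",(310.5,171),.126,st),"yellow",onz("wrist",(346,400),.126,st))
print(np.linalg.norm(onz("wrist",(260,158),.016,st)-onz("wrist",(364,158),.016,st)))
print(tri([ray("top",(494,187.5)),ray("scene",(209,163.5)),ray("wrist",(310.5,171),st)]))
E
```

```text
[ 15 111 229] [ 13 114 221] [ 13 130 157]
foot [ 0.57450841 -0.32566679  0.016     ] top [ 0.57476393 -0.32599446  0.126     ] yellow [ 0.39505267 -0.4060468   0.126     ]
0.10166443283160478
(array([ 0.57321729, -0.32711871,  0.12355765]), [np.float64(0.0021250116446229483), np.float64(0.0017189900500753426), np.float64(0.001658458594976493)])
```

```bash
python3 -m handwheel '[{"dx":0.015,"dy":0.007,"dz":0,"wx":0,"wy":0,"wz":0,"gripper":1},{"dx":0.0145,"dy":0.007,"dz":0,"wx":0,"wy":0,"wz":0,"gripper":1},{"dx":0,"dy":0,"dz":-0.035,"wx":0,"wy":0,"wz":0,"gripper":1},{"dx":0,"dy":0,"dz":-0.035,"wx":0,"wy":0,"wz":0,"gripper":1},{"dx":0,"dy":0,"dz":-0.035,"wx":0,"wy":0,"wz":0,"gripper":1},{"dx":0,"dy":0,"dz":0,"wx":0,"wy":0,"wz":0,"gripper":1},{"dx":0,"dy":0,"dz":0,"wx":0,"wy":0,"wz":0,"gripper":1}]' 
python3 - <<'E'
from h import *
st=bot.observe();im=bot.read_camera("wrist");cv2.imwrite("pics/w3.png",im[:,:,::-1]);print(st["position"],st["force"])
np.save("st3.npy",dict(position=st["position"],tcp_rot=st["tcp_rot"]),allow_pickle=True)
E
```

```text
t: 2.17
position: [0.5724, -0.326, 0.2003]
tcp_rot: [[-0.005, 0.262, -0.965], [0.004, -0.965, -0.262], [-1.0, -0.005, 0.004]]
force: [-0.2, -0.5, 0.4]
finger_gap: 0.0854
[ 0.57235203 -0.32603011  0.20034884] [-0.23792008 -0.4721361   0.42157442]
```

View pics/w3.png

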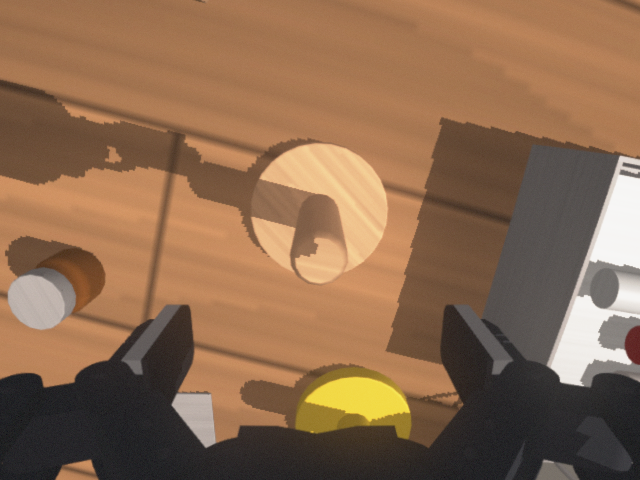

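```bash
python3 - <<'E'
from h import *
st=np.load("st3.npy",allow_pickle=True).item()
print(onz("wrist",(320,259),.126,st),onz("wrist",(319.5,210),.016,st))
E
python3 -m handwheel '[{"dx":0,"dy":0,"dz":-0.03,"wx":0,"wy":0,"wz":0,"gripper":1},{"dx":0.001,"dy":0,"dz":-0.03,"wx":0,"wy":0,"wz":0,"gripper":1},{"dx":0,"dy":0,"dz":-0.03,"wx":0,"wy":0,"wz":0,"gripper":1},{"dx":0,"dy":0,"dz":-0.015,"wx":0,"wy":0,"wz":0,"gripper":1},{"dx":0,"dy":0,"dz":0,"wx":0,"wy":0,"wz":0,"gripper":1},{"dx":0,"dy":0,"dz":0,"wx":0,"wy":0,"wz":0,"gripper":1}]'
```

```text
[ 0.57380345 -0.32606973  0.126     ] [ 0.57507121 -0.32535293  0.016     ]
t: 2.72
position: [0.5757, -0.3278, 0.1]
tcp_rot: [[0.002, 0.262, -0.965], [-0.001, -0.965, -0.262], [-1.0, 0.001, -0.001]]
force: [0.1, 0.3, 0.6]
finger_gap: 0.0856
```

```bash
python3 -m handwheel '[{"dx":0,"dy":0,"dz":-0.003,"wx":0,"wy":0,"wz":0,"gripper":0.6},{"dx":0,"dy":0,"dz":0,"wx":0,"wy":0,"wz":0,"gripper":0.4},{"dx":0,"dy":0,"dz":0,"wx":0,"wy":0,"wz":0,"gripper":0.2},{"dx":0,"dy":0,"dz":0,"wx":0,"wy":0,"wz":0,"gripper":0},{"dx":0,"dy":0,"dz":0,"wx":0,"wy":0,"wz":0,"gripper":0},{"dx":0,"dy":0,"dz":0,"wx":0,"wy":0,"wz":0,"gripper":0},{"dx":0,"dy":0,"dz":0,"wx":0,"wy":0,"wz":0,"gripper":0},{"dx":0,"dy":0,"dz":0,"wx":0,"wy":0,"wz":0,"gripper":0},{"dx":0,"dy":0,"dz":0,"wx":0,"wy":0,"wz":0,"gripper":0},{"dx":0,"dy":0,"dz":0,"wx":0,"wy":0,"wz":0,"gripper":0}]' 80
python3 - <<'E'
from h import *
st=bot.observe();im=bot.read_camera("wrist");cv2.imwrite("pics/w4.png",im[:,:,::-1]);print(st["position"],st["force"])
E
```

```text
t: 3.55
position: [0.5753, -0.3271, 0.0966]
tcp_rot: [[0.001, 0.263, -0.965], [-0.0, -0.965, -0.263], [-1.0, 0.001, -0.001]]
force: [-1.5, 2.6, 5.3]
finger_gap: 0.0283
[ 0.57529416 -0.32713241  0.09662994] [-1.54172338  2.63492862  5.30528778]
```

View pics/w4.png

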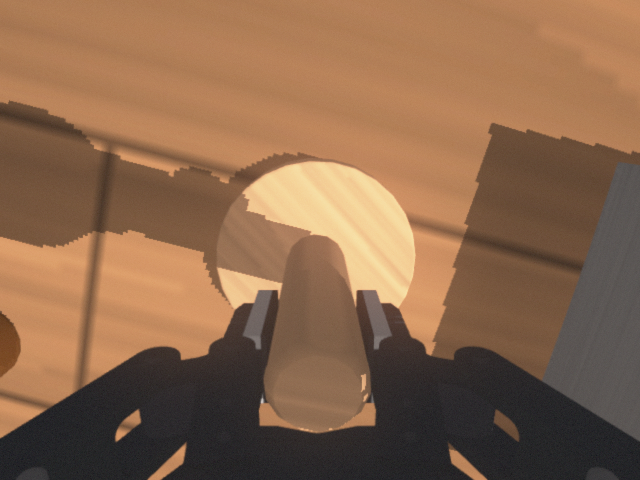

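The jaws hold the handle squarely; the gap reads 28 mm and the handle is at (317,330). Now I'll lift gently.

```bash
python3 -m handwheel '[{"dx":0,"dy":0,"dz":0.005,"wx":0,"wy":0,"wz":0,"gripper":0},{"dx":0,"dy":0,"dz":0.01,"wx":0,"wy":0,"wz":0,"gripper":0},{"dx":0,"dy":0,"dz":0.02,"wx":0,"wy":0,"wz":0,"gripper":0},{"dx":0,"dy":0,"dz":0.025,"wx":0,"wy":0,"wz":0,"gripper":0},{"dx":0,"dy":0,"dz":0.03,"wx":0,"wy":0,"wz":0,"gripper":0},{"dx":0,"dy":0,"dz":0.03,"wx":0,"wy":0,"wz":0,"gripper":0},{"dx":0,"dy":0,"dz":0.03,"wx":0,"wy":0,"wz":0,"gripper":0},{"dx":0,"dy":0,"dz":0.025,"wx":0,"wy":0,"wz":0,"gripper":0},{"dx":0,"dy":0,"dz":0.015,"wx":0,"wy":0,"wz":0,"gripper":0},{"dx":0,"dy":0,"dz":0.005,"wx":0,"wy":0,"wz":0,"gripper":0},{"dx":0,"dy":0,"dz":0,"wx":0,"wy":0,"wz":0,"gripper":0}]' 80
python3 - <<'E'
from h import *
st=bot.observe();im=bot.read_camera("wrist");cv2.imwrite("pics/w5.png",im[:,:,::-1]);cv2.imwrite("pics/s5.png",bot.read_camera("scene")[:,:,::-1]);print(st["position"],st["force"])
E
```

```text
t: 4.52
position: [0.5752, -0.3276, 0.2922]
tcp_rot: [[0.003, 0.263, -0.965], [-0.002, -0.965, -0.263], [-1.0, 0.003, -0.002]]
force: [0.5, 0.6, -3.5]
finger_gap: 0.0284
[ 0.5751717  -0.32757075  0.2921891 ] [ 0.49129973  0.60363943 -3.53761704]
```

View pics/w5.png

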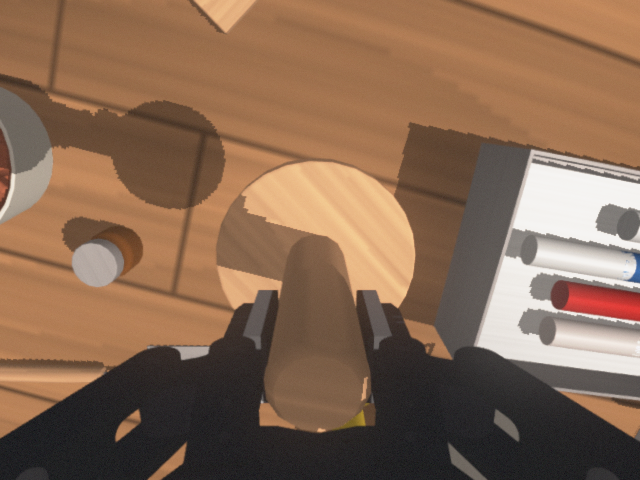

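View pics/s5.png

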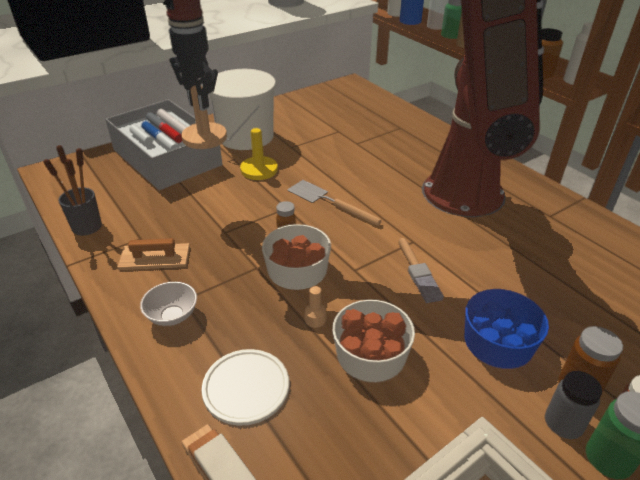

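The tamper is held upright and clear of the bench. Now I'll carry it to the tub.

```bash
python3 -m handwheel '[{"dx":0,"dy":0.01,"dz":0,"wx":0,"wy":0,"wz":0,"gripper":0},{"dx":0,"dy":0.02,"dz":0,"wx":0,"wy":0,"wz":0,"gripper":0},{"dx":0,"dy":0.03,"dz":0,"wx":0,"wy":0,"wz":0,"gripper":0},{"dx":0,"dy":0.034,"dz":0,"wx":0,"wy":0,"wz":0,"gripper":0},{"dx":0,"dy":0.034,"dz":0,"wx":0,"wy":0,"wz":0,"gripper":0},{"dx":0,"dy":0.034,"dz":0,"wx":0,"wy":0,"wz":0,"gripper":0},{"dx":0,"dy":0.034,"dz":0,"wx":0,"wy":0,"wz":0,"gripper":0},{"dx":0,"dy":0.034,"dz":0,"wx":0,"wy":0,"wz":0,"gripper":0},{"dx":0,"dy":0.034,"dz":0,"wx":0,"wy":0,"wz":0,"gripper":0},{"dx":0,"dy":0.034,"dz":0,"wx":0,"wy":0,"wz":0,"gripper":0},{"dx":0,"dy":0.034,"dz":0,"wx":0,"wy":0,"wz":0,"gripper":0},{"dx":0,"dy":0.034,"dz":0,"wx":0,"wy":0,"wz":0,"gripper":0}]'
python3 -m handwheel '[{"dx":-0.005,"dy":0.034,"dz":0,"wx":0,"wy":0,"wz":0,"gripper":0},{"dx":-0.005,"dy":0.034,"dz":0,"wx":0,"wy":0,"wz":0,"gripper":0},{"dx":-0.005,"dy":0.034,"dz":0,"wx":0,"wy":0,"wz":0,"gripper":0},{"dx":-0.005,"dy":0.034,"dz":0,"wx":0,"wy":0,"wz":0,"gripper":0},{"dx":-0.005,"dy":0.034,"dz":0,"wx":0,"wy":0,"wz":0,"gripper":0},{"dx":-0.005,"dy":0.034,"dz":0,"wx":0,"wy":0,"wz":0,"gripper":0},{"dx":0,"dy":0.025,"dz":0,"wx":0,"wy":0,"wz":0,"gripper":0},{"dx":0,"dy":0.011,"dz":0,"wx":0,"wy":0,"wz":0,"gripper":0},{"dx":0,"dy":0,"dz":0,"wx":0,"wy":0,"wz":0,"gripper":0},{"dx":0,"dy":0,"dz":0,"wx":0,"wy":0,"wz":0,"gripper":0}]'
python3 - <<'E'
from h import *
st=bot.observe();print(st["position"],st["force"],st["qpos"])
cv2.imwrite("pics/w6.png",bot.read_camera("wrist")[:,:,::-1]);cv2.imwrite("pics/t6.png",bot.read_camera("top")[:,:,::-1]);cv2.imwrite("pics/s6.png",bot.read_camera("scene")[:,:,::-1])
E
```

```text
t: 5.62
position: [0.5729, 0.0413, 0.2881]
tcp_rot: [[-0.004, 0.263, -0.965], [0.001, -0.965, -0.263], [-1.0, -0.002, 0.004]]
force: [1.5, 0.2, -3.7]
finger_gap: 0.0285
t: 6.45
position: [0.5437, 0.2788, 0.2886]
tcp_rot: [[-0.003, 0.264, -0.965], [-0.002, -0.965, -0.264], [-1.0, 0.001, 0.003]]
force: [-0.1, -0.9, -2.8]
finger_gap: 0.0287
[0.54367634 0.27877729 0.28861465] [-0.09296199 -0.85126702 -2.81628037] [ 2.05976572e+01  9.15502370e+00  9.18782787e+01 -6.31089881e-02
  7.91577405e+01  9.52992821e+01]
```

View pics/w6.png

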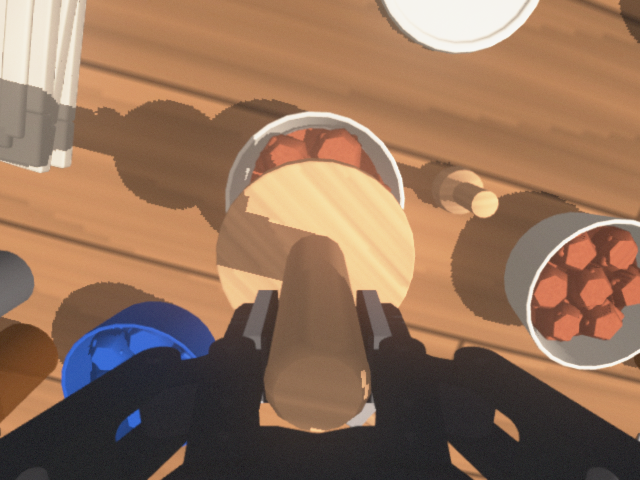

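View pics/t6.png

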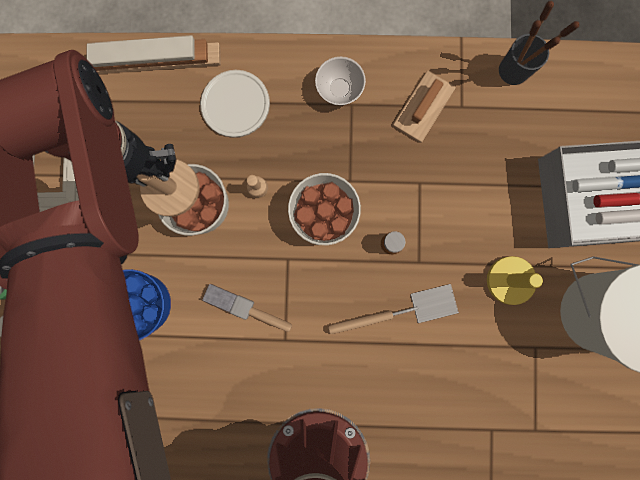

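View pics/s6.png

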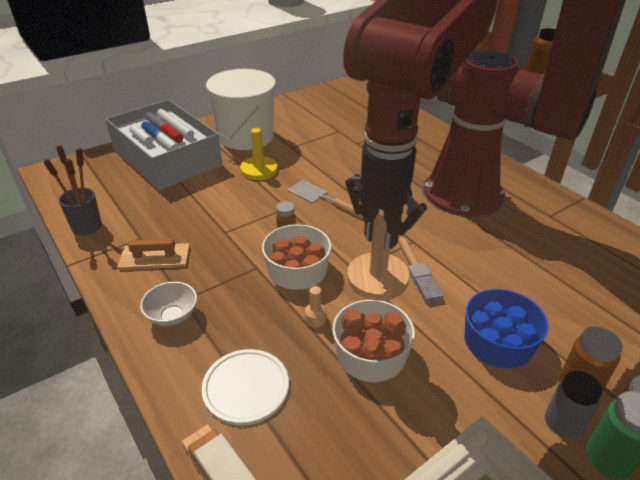

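Over the tub, the wrist view shows the rim at left (227,190), right (404,190) and far edge (316,112). As a cross-check, I'll fit a circle to that rim.

```bash
python3 - <<'E'
from h import *
st=bot.observe()
im=cv2.imread("pics/w6.png");hsv=cv2.cvtColor(im,cv2.COLOR_BGR2HSV)
pts=[]
for y in range(112,190,4):
    row=(hsv[y,215:415,1]<45)&(hsv[y,215:415,2]>150);xs=np.nonzero(row)[0]+215
    if len(xs): pts+=[(xs.min(),y),(xs.max(),y)]
print(pts)
P=np.array([onz("wrist",p,.07,st)[:2] for p in pts])
A=np.c_[2*P,np.ones(len(P))];x=np.linalg.lstsq(A,(P**2).sum(1),rcond=None)[0];print(x[:2],np.sqrt(x[2]+x[:2]@x[:2]))
# fixed radius 75
from scipy.optimize import least_squares
f=least_squares(lambda c:np.hypot(*(P-c).T)-.0745,x[:2],loss="soft_l1",f_scale=.001);print(f.x,np.abs(f.fun).max())
# foot centre: foot top edge left/right at underside height
zb=st["position"][2]-.0966
for p in((217,255),(415,255),(316,160)):print(onz("wrist",p,zb+.016,st))
E
```

```text
[(np.int64(305), 112), (np.int64(320), 112), (np.int64(286), 116), (np.int64(341), 116), (np.int64(277), 120), (np.int64(352), 120), (np.int64(268), 124), (np.int64(359), 124), (np.int64(263), 128), (np.int64(366), 128), (np.int64(258), 132), (np.int64(371), 132), (np.int64(254), 136), (np.int64(375), 136), (np.int64(250), 140), (np.int64(380), 140), (np.int64(247), 144), (np.int64(383), 144), (np.int64(243), 148), (np.int64(386), 148), (np.int64(240), 152), (np.int64(389), 152), (np.int64(239), 156), (np.int64(392), 156), (np.int64(236), 160), (np.int64(394), 160), (np.int64(235), 164), (np.int64(395), 164), (np.int64(234), 168), (np.int64(397), 168), (np.int64(232), 172), (np.int64(399), 172), (np.int64(230), 176), (np.int64(400), 176), (np.int64(229), 180), (np.int64(401), 180), (np.int64(229), 184), (np.int64(402), 184), (np.int64(399), 188), (np.int64(402), 188)]
[0.54637387 0.28051943] 0.07251323733096109
[0.5436551  0.27990512] 0.003536027494232624
[0.53259251 0.32817154 0.20908406]
[0.55921548 0.22991977 0.20908406]
[0.59240103 0.29158209 0.20908406]
```

The foot is centred over the tub to within 2 mm. I'll descend to just above the lumps, then press slowly.

```bash
python3 -m handwheel '[{"dx":0.001,"dy":0.001,"dz":-0.015,"wx":0,"wy":0,"wz":0,"gripper":0},{"dx":0,"dy":0,"dz":-0.025,"wx":0,"wy":0,"wz":0,"gripper":0},{"dx":0,"dy":0,"dz":-0.025,"wx":0,"wy":0,"wz":0,"gripper":0},{"dx":0,"dy":0,"dz":-0.02,"wx":0,"wy":0,"wz":0,"gripper":0},{"dx":0,"dy":0,"dz":-0.01,"wx":0,"wy":0,"wz":0,"gripper":0},{"dx":0,"dy":0,"dz":0,"wx":0,"wy":0,"wz":0,"gripper":0},{"dx":0,"dy":0,"dz":0,"wx":0,"wy":0,"wz":0,"gripper":0}]' 100
python3 - <<'E'
from h import *
st=bot.observe();print(st["position"],st["force"])
cv2.imwrite("pics/s7.png",cv2.resize(bot.read_camera("scene")[200:400,280:500,::-1],(660,600),interpolation=2))
E
```

```text
t: 7.18
position: [0.5459, 0.2791, 0.1953]
tcp_rot: [[-0.001, 0.261, -0.965], [-0.0, -0.965, -0.261], [-1.0, 0.0, 0.001]]
force: [-0.2, 0.8, -2.6]
finger_gap: 0.0279
[0.54588481 0.27909786 0.19526778] [-0.18878981  0.81447788 -2.58257378]
```

View pics/s7.png

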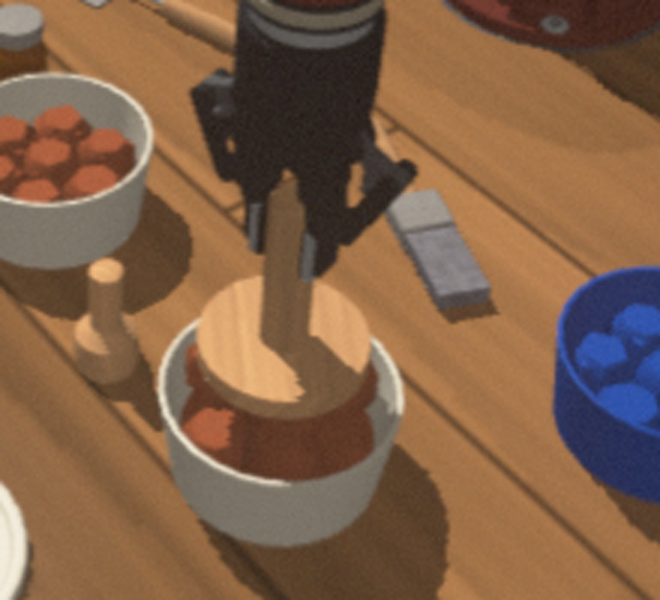

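The foot is above the tub, centred and upright. Next I'll press.

```bash
python3 -m handwheel '[{"dx":0,"dy":0,"dz":-0.006,"wx":0,"wy":0,"wz":0,"gripper":0},{"dx":0,"dy":0,"dz":-0.006,"wx":0,"wy":0,"wz":0,"gripper":0},{"dx":0,"dy":0,"dz":-0.004,"wx":0,"wy":0,"wz":0,"gripper":0},{"dx":0,"dy":0,"dz":-0.004,"wx":0,"wy":0,"wz":0,"gripper":0},{"dx":0,"dy":0,"dz":-0.004,"wx":0,"wy":0,"wz":0,"gripper":0},{"dx":0,"dy":0,"dz":-0.004,"wx":0,"wy":0,"wz":0,"gripper":0}]'
python3 -m handwheel '[{"dx":0,"dy":0,"dz":-0.003,"wx":0,"wy":0,"wz":0,"gripper":0},{"dx":0,"dy":0,"dz":-0.003,"wx":0,"wy":0,"wz":0,"gripper":0},{"dx":0,"dy":0,"dz":-0.003,"wx":0,"wy":0,"wz":0,"gripper":0},{"dx":0,"dy":0,"dz":0,"wx":0,"wy":0,"wz":0,"gripper":0}]'
```

```text
t: 7.73
position: [0.5463, 0.2803, 0.1697]
tcp_rot: [[0.001, 0.263, -0.965], [0.0, -0.965, -0.263], [-1.0, 0.0, -0.001]]
force: [-3.2, -2.2, 8.0]
finger_gap: 0.0282
t: 8.07
position: [0.5462, 0.2802, 0.1603]
tcp_rot: [[0.001, 0.263, -0.965], [0.0, -0.965, -0.263], [-1.0, 0.0, -0.001]]
force: [-2.2, -0.9, 5.2]
finger_gap: 0.0276
```

```bash
python3 -m handwheel '[{"dx":0,"dy":0,"dz":-0.003,"wx":0,"wy":0,"wz":0,"gripper":0},{"dx":0,"dy":0,"dz":-0.003,"wx":0,"wy":0,"wz":0,"gripper":0},{"dx":0,"dy":0,"dz":0,"wx":0,"wy":0,"wz":0,"gripper":0}]'
python3 -m handwheel '[{"dx":0,"dy":0,"dz":-0.002,"wx":0,"wy":0,"wz":0,"gripper":0},{"dx":0,"dy":0,"dz":0,"wx":0,"wy":0,"wz":0,"gripper":0}]'
```

```text
t: 8.32
position: [0.5462, 0.2802, 0.1543]
tcp_rot: [[0.001, 0.263, -0.965], [0.0, -0.965, -0.263], [-1.0, 0.0, -0.001]]
force: [-2.6, -0.5, 6.1]
finger_gap: 0.0278
t: 8.48
position: [0.5462, 0.2802, 0.1525]
tcp_rot: [[0.001, 0.263, -0.965], [0.0, -0.965, -0.263], [-1.0, 0.0, -0.001]]
force: [-2.5, -1.2, 5.6]
finger_gap: 0.0276
```

```bash
python3 -m handwheel '[{"dx":0,"dy":0,"dz":-0.002,"wx":0,"wy":0,"wz":0,"gripper":0},{"dx":0,"dy":0,"dz":0,"wx":0,"wy":0,"wz":0,"gripper":0}]'
python3 -m handwheel '[{"dx":0,"dy":0,"dz":-0.001,"wx":0,"wy":0,"wz":0,"gripper":0},{"dx":0,"dy":0,"dz":0,"wx":0,"wy":0,"wz":0,"gripper":0}]'
python3 - <<'E'
from h import *
st=bot.observe();print(st["position"],st["force"])
cv2.imwrite("pics/s8.png",cv2.resize(bot.read_camera("scene")[220:400,300:450,::-1],(500,600),interpolation=2))
E
```

```text
t: 8.65
position: [0.5465, 0.2805, 0.1516]
tcp_rot: [[0.001, 0.263, -0.965], [0.0, -0.965, -0.263], [-1.0, 0.0, -0.001]]
force: [-4.6, -0.8, 10.1]
finger_gap: 0.0278
t: 8.82
position: [0.5465, 0.2805, 0.1515]
tcp_rot: [[0.001, 0.263, -0.965], [0.0, -0.965, -0.263], [-1.0, 0.0, -0.001]]
force: [-6.0, -1.4, 13.6]
finger_gap: 0.028
[0.54652399 0.28054984 0.15154272] [-6.03880394 -1.42573027 13.6284128 ]
```

View pics/s8.png

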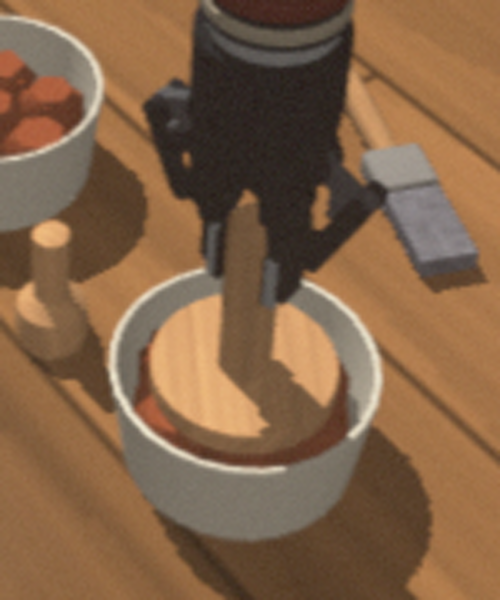

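It came to a solid stop at TCP z 0.1515, which puts the underside at about 55 mm; the foot sits flat inside the tub. I'll raise it and check the lumps.

```bash
python3 -m handwheel '[{"dx":0,"dy":0,"dz":0.005,"wx":0,"wy":0,"wz":0,"gripper":0},{"dx":0,"dy":0,"dz":0.01,"wx":0,"wy":0,"wz":0,"gripper":0},{"dx":0,"dy":0,"dz":0.02,"wx":0,"wy":0,"wz":0,"gripper":0},{"dx":0,"dy":0,"dz":0.025,"wx":0,"wy":0,"wz":0,"gripper":0},{"dx":0,"dy":0,"dz":0.03,"wx":0,"wy":0,"wz":0,"gripper":0},{"dx":0,"dy":0,"dz":0.03,"wx":0,"wy":0,"wz":0,"gripper":0},{"dx":0,"dy":0,"dz":0.02,"wx":0,"wy":0,"wz":0,"gripper":0},{"dx":0,"dy":0,"dz":0.005,"wx":0,"wy":0,"wz":0,"gripper":0},{"dx":0,"dy":0,"dz":0,"wx":0,"wy":0,"wz":0,"gripper":0}]'
python3 - <<'E'
from h import *
st=bot.observe();print(st["position"],st["force"],st["t"])
a=bot.read_camera("scene")[:,:,::-1];cv2.imwrite("pics/s9.png",cv2.resize(a[215:385,250:430],(540,510),interpolation=2))
cv2.imwrite("pics/w9.png",bot.read_camera("wrist")[:,:,::-1])
E
```

```text
t: 9.62
position: [0.5469, 0.2804, 0.2947]
tcp_rot: [[0.005, 0.263, -0.965], [0.002, -0.965, -0.263], [-1.0, -0.001, -0.005]]
force: [-0.1, 0.8, -3.2]
finger_gap: 0.0279
[0.5468766  0.28040503 0.29468138] [-0.06332619  0.77231454 -3.23555558] 9.6167
```

View pics/s9.png

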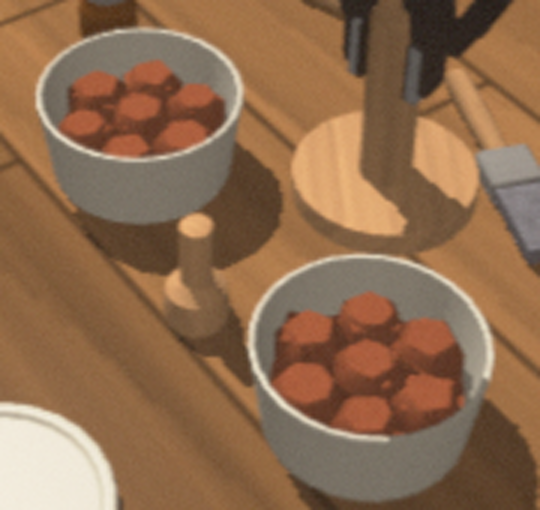

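View pics/w9.png

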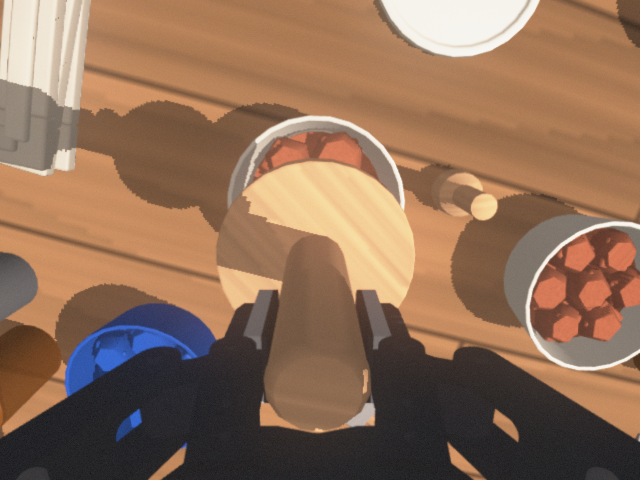

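All seven lumps are now level, and the tamper hasn't shifted in the grip. I'm returning it to where it stood.

```bash
python3 -m handwheel '[{"dx":0.002,"dy":-0.01,"dz":0,"wx":0,"wy":0,"wz":0,"gripper":0},{"dx":0.002,"dy":-0.02,"dz":0,"wx":0,"wy":0,"wz":0,"gripper":0},{"dx":0.004,"dy":-0.03,"dz":0,"wx":0,"wy":0,"wz":0,"gripper":0},{"dx":0.004,"dy":-0.034,"dz":0,"wx":0,"wy":0,"wz":0,"gripper":0},{"dx":0.004,"dy":-0.034,"dz":0,"wx":0,"wy":0,"wz":0,"gripper":0},{"dx":0.004,"dy":-0.034,"dz":0,"wx":0,"wy":0,"wz":0,"gripper":0},{"dx":0.004,"dy":-0.034,"dz":0,"wx":0,"wy":0,"wz":0,"gripper":0},{"dx":0.004,"dy":-0.034,"dz":0,"wx":0,"wy":0,"wz":0,"gripper":0},{"dx":0,"dy":-0.034,"dz":0,"wx":0,"wy":0,"wz":0,"gripper":0},{"dx":0,"dy":-0.034,"dz":0,"wx":0,"wy":0,"wz":0,"gripper":0},{"dx":0,"dy":-0.034,"dz":0,"wx":0,"wy":0,"wz":0,"gripper":0},{"dx":0,"dy":-0.034,"dz":0,"wx":0,"wy":0,"wz":0,"gripper":0}]'
python3 -m handwheel '[{"dx":0,"dy":-0.034,"dz":0,"wx":0,"wy":0,"wz":0,"gripper":0},{"dx":0,"dy":-0.034,"dz":0,"wx":0,"wy":0,"wz":0,"gripper":0},{"dx":0,"dy":-0.034,"dz":0,"wx":0,"wy":0,"wz":0,"gripper":0},{"dx":0,"dy":-0.034,"dz":0,"wx":0,"wy":0,"wz":0,"gripper":0},{"dx":0,"dy":-0.034,"dz":0,"wx":0,"wy":0,"wz":0,"gripper":0},{"dx":0,"dy":-0.034,"dz":0,"wx":0,"wy":0,"wz":0,"gripper":0},{"dx":0,"dy":-0.025,"dz":0,"wx":0,"wy":0,"wz":0,"gripper":0},{"dx":0,"dy":-0.012,"dz":0,"wx":0,"wy":0,"wz":0,"gripper":0},{"dx":0,"dy":0,"dz":0,"wx":0,"wy":0,"wz":0,"gripper":0},{"dx":0,"dy":0,"dz":0,"wx":0,"wy":0,"wz":0,"gripper":0}]'
```

```text
t: 10.72
position: [0.572, -0.0882, 0.2896]
tcp_rot: [[-0.004, 0.262, -0.965], [0.001, -0.965, -0.262], [-1.0, -0.002, 0.004]]
force: [0.8, 0.1, -3.2]
finger_gap: 0.0279
t: 11.55
position: [0.5727, -0.3266, 0.2902]
tcp_rot: [[-0.003, 0.261, -0.965], [0.003, -0.965, -0.261], [-1.0, -0.004, 0.002]]
force: [0.6, 0.4, -3.7]
finger_gap: 0.0277
```

Now I'll lower to TCP z of about 0.105 and then creep down to contact.

```bash
python3 -m handwheel '[{"dx":0.002,"dy":0,"dz":-0.015,"wx":0,"wy":0,"wz":0,"gripper":0},{"dx":0,"dy":0,"dz":-0.025,"wx":0,"wy":0,"wz":0,"gripper":0},{"dx":0,"dy":0,"dz":-0.03,"wx":0,"wy":0,"wz":0,"gripper":0},{"dx":0,"dy":0,"dz":-0.03,"wx":0,"wy":0,"wz":0,"gripper":0},{"dx":0,"dy":0,"dz":-0.03,"wx":0,"wy":0,"wz":0,"gripper":0},{"dx":0,"dy":0,"dz":-0.025,"wx":0,"wy":0,"wz":0,"gripper":0},{"dx":0,"dy":0,"dz":-0.015,"wx":0,"wy":0,"wz":0,"gripper":0},{"dx":0,"dy":0,"dz":-0.01,"wx":0,"wy":0,"wz":0,"gripper":0},{"dx":0,"dy":0,"dz":0,"wx":0,"wy":0,"wz":0,"gripper":0},{"dx":0,"dy":0,"dz":0,"wx":0,"wy":0,"wz":0,"gripper":0}]'
```

```text
t: 12.38
position: [0.5762, -0.3266, 0.1126]
tcp_rot: [[0.0, 0.263, -0.965], [-0.0, -0.965, -0.263], [-1.0, 0.0, -0.0]]
force: [0.2, -0.6, -2.8]
finger_gap: 0.028
```

```bash
python3 -m handwheel '[{"dx":0,"dy":0,"dz":-0.006,"wx":0,"wy":0,"wz":0,"gripper":0},{"dx":0,"dy":0,"dz":-0.004,"wx":0,"wy":0,"wz":0,"gripper":0},{"dx":0,"dy":0,"dz":-0.003,"wx":0,"wy":0,"wz":0,"gripper":0},{"dx":0,"dy":0,"dz":0,"wx":0,"wy":0,"wz":0,"gripper":0},{"dx":0,"dy":0,"dz":0,"wx":0,"wy":0,"wz":0,"gripper":0}]'
python3 -m handwheel '[{"dx":0,"dy":0,"dz":-0.002,"wx":0,"wy":0,"wz":0,"gripper":0},{"dx":0,"dy":0,"dz":0,"wx":0,"wy":0,"wz":0,"gripper":0},{"dx":0,"dy":0,"dz":0,"wx":0,"wy":0,"wz":0,"gripper":0}]'
```

```text
t: 12.8
position: [0.5756, -0.3272, 0.0994]
tcp_rot: [[0.0, 0.263, -0.965], [-0.0, -0.965, -0.263], [-1.0, 0.0, -0.0]]
force: [0.1, -0.3, -2.5]
finger_gap: 0.0282
t: 13.05
position: [0.5756, -0.3271, 0.0973]
tcp_rot: [[-0.0, 0.263, -0.965], [0.0, -0.965, -0.263], [-1.0, -0.0, 0.0]]
force: [-0.8, -1.0, -3.8]
finger_gap: 0.0282
```

```bash
python3 -m handwheel '[{"dx":0,"dy":0,"dz":-0.001,"wx":0,"wy":0,"wz":0,"gripper":0},{"dx":0,"dy":0,"dz":0,"wx":0,"wy":0,"wz":0,"gripper":0},{"dx":0,"dy":0,"dz":0,"wx":0,"wy":0,"wz":0,"gripper":0}]'
python3 -m handwheel '[{"dx":0,"dy":0,"dz":-0.001,"wx":0,"wy":0,"wz":0,"gripper":0},{"dx":0,"dy":0,"dz":0,"wx":0,"wy":0,"wz":0,"gripper":0},{"dx":0,"dy":0,"dz":0,"wx":0,"wy":0,"wz":0,"gripper":0}]'
```

```text
t: 13.3
position: [0.5759, -0.3272, 0.0968]
tcp_rot: [[0.0, 0.263, -0.965], [-0.0, -0.965, -0.263], [-1.0, 0.0, -0.0]]
force: [-0.3, 0.8, -0.9]
finger_gap: 0.0283
t: 13.55
position: [0.5761, -0.3271, 0.0967]
tcp_rot: [[0.0, 0.263, -0.965], [-0.0, -0.965, -0.263], [-1.0, 0.0, -0.0]]
force: [-2.6, 2.3, 5.2]
finger_gap: 0.0281
```

The foot is on the bench, so I'll open gradually.

```bash
python3 -m handwheel '[{"dx":0,"dy":0,"dz":0,"wx":0,"wy":0,"wz":0,"gripper":0.3},{"dx":0,"dy":0,"dz":0,"wx":0,"wy":0,"wz":0,"gripper":0.38},{"dx":0,"dy":0,"dz":0,"wx":0,"wy":0,"wz":0,"gripper":0.45},{"dx":0,"dy":0,"dz":0,"wx":0,"wy":0,"wz":0,"gripper":0.6},{"dx":0,"dy":0,"dz":0,"wx":0,"wy":0,"wz":0,"gripper":0.8},{"dx":0,"dy":0,"dz":0,"wx":0,"wy":0,"wz":0,"gripper":1},{"dx":0,"dy":0,"dz":0,"wx":0,"wy":0,"wz":0,"gripper":1},{"dx":0,"dy":0,"dz":0,"wx":0,"wy":0,"wz":0,"gripper":1},{"dx":0,"dy":0,"dz":0,"wx":0,"wy":0,"wz":0,"gripper":1}]' 40
python3 - <<'E'
from h import *
cv2.imwrite("pics/w10.png",bot.read_camera("wrist")[:,:,::-1])
E
```

```text
t: 14.3
position: [0.5757, -0.3271, 0.0952]
tcp_rot: [[0.0, 0.263, -0.965], [-0.0, -0.965, -0.263], [-1.0, 0.0, -0.0]]
force: [0.1, -0.0, 0.1]
finger_gap: 0.0856
```

View pics/w10.png

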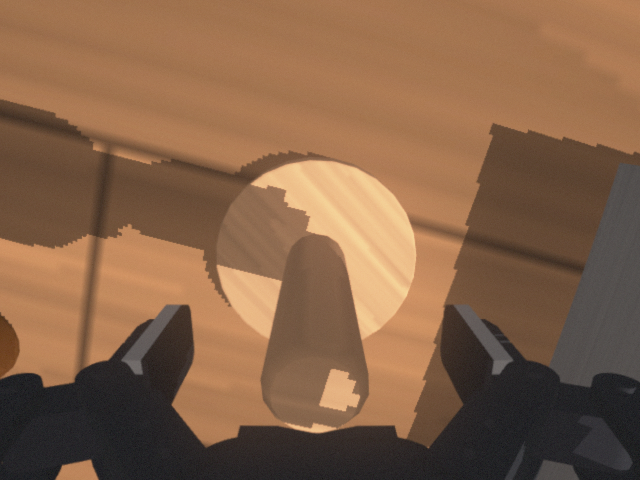

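The tamper is free and upright between the open jaws. I'll retreat straight up.

```bash
python3 -m handwheel '[{"dx":0,"dy":0,"dz":0.01,"wx":0,"wy":0,"wz":0,"gripper":1},{"dx":0,"dy":0,"dz":0.02,"wx":0,"wy":0,"wz":0,"gripper":1},{"dx":0,"dy":0,"dz":0.03,"wx":0,"wy":0,"wz":0,"gripper":1},{"dx":0,"dy":0,"dz":0.035,"wx":0,"wy":0,"wz":0,"gripper":1},{"dx":0,"dy":0,"dz":0.035,"wx":0,"wy":0,"wz":0,"gripper":1},{"dx":0,"dy":0,"dz":0.035,"wx":0,"wy":0,"wz":0,"gripper":1},{"dx":0,"dy":0,"dz":0.02,"wx":0,"wy":0,"wz":0,"gripper":1},{"dx":0,"dy":0,"dz":0,"wx":0,"wy":0,"wz":0,"gripper":1},{"dx":0,"dy":0,"dz":0,"wx":0,"wy":0,"wz":0,"gripper":1},{"dx":0,"dy":0,"dz":0,"wx":0,"wy":0,"wz":0,"gripper":1}]'
python3 - <<'E'
from h import *
st=bot.observe();w=bot.read_camera("wrist");cv2.imwrite("pics/w11.png",w[:,:,::-1]);cv2.imwrite("pics/s11.png",bot.read_camera("scene")[:,:,::-1])
np.save("st4.npy",dict(position=st["position"],tcp_rot=st["tcp_rot"]),allow_pickle=True)
E
```

```text
t: 15.18
position: [0.5752, -0.3266, 0.2795]
tcp_rot: [[-0.001, 0.263, -0.965], [0.001, -0.965, -0.263], [-1.0, -0.001, 0.001]]
force: [0.5, 0.2, -0.2]
finger_gap: 0.0855
```

View pics/s11.png

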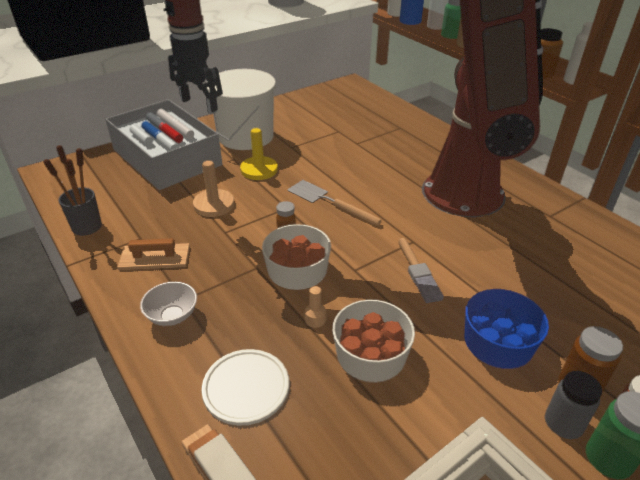

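View pics/w11.png

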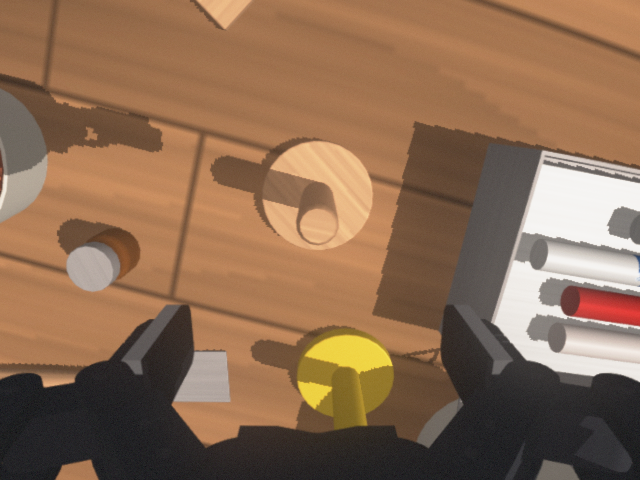

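The tamper stands upright at scene (213,195), the same pixel as at the start; in the wrist view its foot is at (318,195). The arm is clear and the lumps are level, so I'm handing in.

```bash
python3 - <<'E'
from h import *
st=np.load("st4.npy",allow_pickle=True).item()
print(onz("wrist",(318,195),.016,st),onz("wrist",(319,224),.126,st))
print(bot.finish_job())
E
```

```text
[ 0.57598442 -0.32608839  0.016     ] [ 0.57539433 -0.32698797  0.126     ]
the job is handed in; nothing more can be done
None
```

I pressed the three proud lumps level with the wooden tamper, stood it back where it was, released it, and handed the job in at about 15 s on the robot's clock. No verdict was reported.

- **Pressing:** I gripped the tamper by its handle. Pressing stopped solid with the foot's underside at about 55 mm and the measured upward force at about 14 N. The scene picture afterwards shows all seven lumps level.
- **Tamper:** It stands free and upright. The wrist view puts its foot at (0.576, -0.326) and its handle top at (0.575, -0.327). At the start it measured about (0.574, -0.326), so it is about 2 mm off.
- **Arm:** The gripper is open and well above the tamper.

Two small disagreements came up. The first move was refused, with nothing moved, because every row must carry all its keys. Separate estimates of the handle and tub positions differed by a few millimetres, up to about 6 mm in y for the handle top between the top and scene views.

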